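Load the carousel tray, then lift it and turn it to the valve without upsetting the ball

ROBOT

A 6-joint arm with a two-finger parallel gripper is mounted at the origin on the work surface. World frame = base frame: x ahead of the robot, y to its left, z up, the work surface at z = 0. Lengths are in mm, angles in rad, forces in N, time in s.
With the tool pointing down it reaches from about 325 to 850 mm from the base axis. Payload 15.5 kg.
Tool frame: the origin (TCP) lies at the centre of the arm's flange, where the gripper is bolted on; the fingertips stand 191 mm ahead of it and the grasp point (between the pads) lies 172 mm ahead of it (ctrl.tcp_to_tips is the distance from the TCP to the fingertips, in mm); x points along the fingers, y is the direction in which the jaws open and shut, and the axes are right-handed (so a half turn about x gives the same grasp; the last joint's range is limited). The gripper opens to 91 mm and grips with 3 to 60 N. Pads are 32 mm wide; open, the fingers measure 118 mm over their backs; the gripper's body (76 mm by 178 mm) begins 60 mm behind the grasp point.
Start: joints at [-1.268, 0.494, 1.345, -0, 1.302, -0.096], TCP at [242.121, -576.199, 404.715] pointing down, gripper open.
Joint ranges: [-2.91, 2.91], [-0.82, 2.16], [0.22, 2.67], [-1.22, 4.37], [0.12, 2.79], [-3.08, 3.08]. Speed limits (rad/s): [1.89, 1.89, 2.57, 3.01, 3.01, 3.01].

INTERFACE

Orientations are given as a unit quaternion [x, y, z, w].
In Python, from rig import ctrl, optics, boxes_of, spot_point gives the robot as it stands. The module is installed in compiled form; this text tells all that it offers.
- The arm moves only by the tool send_rows, never from a script. Its argument "increments" is text: rows parted by semicolons, each of 7 numbers parted by spaces: the shift along the tool's x, y, z in cm, then the turn, a rotation vector about the tool's x, y, z in degrees, then the closure, from 0 (fully open) to 1 (shut). In form: x y z wx wy wz hand; .... A call has 1 to 5 rows; each row shifts and turns the commanded pose from where the row before left it, along the tool's axes as they then stand; what a row does not reach is not made up. A row lasts 1/10 s, in which the tool goes at most 50 mm and 8.59 degrees, less where a joint would pass 70% of its speed; a pose out of reach is approached as far as the arm can. A call with a gripper value outside its range is refused whole. The fingers move at their own pace and stop on an object; the grip force is fixed at half the most. Time passes only in rows, so rows that do not move let the fingers close. It gives the time, the measured TCP pose, the force and the opening at its end, in the units of the state.
- ctrl.read_state(): the state, without advancing time (a new reading comes with each control period).
- optics.grab_frame(name): name is "scene" or "top" or "wrist"; returns (picture, depth): 384x512x3 uint8, red, green, blue; 384x512 float32, mm along the optical axis (not along the pixel's ray), 0 where there is no reading.
- optics.camera_model(name): a dict with "fx", "fy", "cx", "cy" (pixels), "k1" (the pictures are not rectified: a ray, as slopes to the right and down, at radius r is drawn at 1 + k1 r^2 times it, then the intrinsics apply), "rvec" (rotation vector, rad) and "tvec" (3), from world to camera coordinates, as OpenCV has them. Camera axes: x right, y down, z forward; pixel columns grow to the right and rows downward; lengths in mm; the calibration is good to about 2 mm. A picture is of the moment at which its call begins: read the wrist's pose just before it. camera_model takes no time and is no camera call; for the wrist camera it gives the pose at the moment of the call.
- ctrl.hand_in(): hands the job in, once; it reports no verdict.
Trained networks look in the newest picture that a camera, given by its name, has taken for a name from the list of things; names that differ only in an ending like _2 or _b are one class to them, and where a whole thing is asked for, a point or a joint stands for the part that bears it (a point fixed in the world has none). Each returns a list of dicts, best first, with "confidence" (0 to 1); they miss things now and then, are a little off and sometimes report something else, mostly with a low value. They report only what shows in the picture. A call takes as long as a camera call. They do not tell look-alikes from the thing itself.
- boxes_of(camera, label): "centre" ([x, y, z] in mm, in the coordinates of the camera as it stood for that picture, good to about 4 mm: the middle of the surface that is visible of it).
- spot_point(camera, label): "centre" ([x, y, z] in mm, in the coordinates of the camera as it stood for that picture, good to about 4 mm: a listed point, or the origin of a listed thing).
The state is a dict: "t": time; "joint_pos": joint angles; "qvel": joint speeds; "tau": joint torques, N m; "tool_pos": TCP position; "tcp_rot": TCP orientation; "contact_force": force on the tool from outside, world axes, zero at the start; "moment": the same for the moment, N m; "finger_gap": finger opening in mm.
Only numpy, scipy, OpenCV 4.12 (cv2) and the standard library are available. Lean on these libraries where they do the work, as an engineer would, in place of code of your own. Each camera call takes 0.05 s, during which the arm holds its last target. There are 200 camera calls.

TASK

Stand the white wall plug in pocket one (blue, one dot) of the organizer tray, and after that the yellow bumper in pocket two (orange, two dots). Then lift the tray by its arched handle straight up, about 6 cm off its black knob base, and only then turn it a quarter turn so that pocket one points at the grey PVC valve, keeping the tray level and over its base and the steel ball in the middle of its dish. Finish while still holding the tray there, still, with everything in it, and leave the valve, shower head and ceramic fitting where they are.

Things in the scene. Friction and masses are not known exactly. Their poses are not given: they have to be found in the camera images.
- carousel: Black plastic knob base of the rotating organizer, a fixed disc 160 mm across and 30 mm high; it does not turn. Origin at the centre of its underside. At the start the tray sits centred on it with the same x and y axes.
- tray: Loose grey tray resting unclipped on the base: round plate 196 mm across, 4 mm thick, about 0.3 kg empty. Origin: centre of its underside, z up. Pocket one on its +x side, two on -x. Arched handle along y: uprights at y = +-76 mm (14 x 8 mm), bar 160 mm long, 14 mm wide (x), 16 mm high, top 103 mm above the origin. In the middle a white conical dish, 72 mm across, sloping 8 degrees.
- tray_grip (a point): Centre of the handle bar (the black rubber-covered middle, 50 mm long), 95 mm above the tray's origin and straight over it. The bar is 14 mm wide along the tray's x and the balance point of the tray lies below it, so the fingers close along the tray's x. Axes as the tray's.
- tray_dish (a point): Lowest point of the dish, at the tray's centre, 5 mm above its underside. Axes as the tray's.
- tray_pocket1 (a point): Centre of the floor of pocket one (blue square walls, one black dot beside it): inside 21 x 21 mm, walls 24 mm high and 3 mm thick, open above; 70 mm from the tray's centre on its +x side. Axes as the tray's.
- tray_pocket2 (a point): Centre of the floor of pocket two (orange square walls, two black dots beside it): inside 34 x 34 mm, walls 10 mm high and 3 mm thick, open above; 70 mm from the tray's centre on its -x side. Axes as the tray's. At either pocket, fingers that close along the tray's y stay clear of the handle.
- ball_center (a point): Centre of the loose steel ball, 22 mm across, 44 g, lying in the middle of the dish. It rolls out if the tray is tilted by 8 degrees or jerked.
- plug: White nylon wall plug standing upright on the bench, 64 mm tall, round, 16 mm across, with a 22 mm collar on its uppermost 6 mm and a chamfered foot. Origin at the centre of its foot, z up. About 15 g.
- bumper: Yellow silicone bumper standing upright, a round post 28 mm across and 45 mm tall with its top edge chamfered over the last 5 mm. Origin at the centre of its foot, z up. About 30 g.
- valve: Loose grey PVC valve with a red bar handle on top, 90 mm long, 46 mm wide, 66 mm high, standing about 190 mm from the tray's centre on the tray's +y or -y side. Origin at the centre of its underside. To be left alone; it shows which way to turn.
- shower_head: Loose chrome shower head standing face down, 82 mm across, 66 mm high, on the side opposite the valve. Origin at the centre of its underside. To be left alone.
- fitting: Loose white ceramic pipe fitting, a flanged sleeve 68 mm across and 50 mm high, on the bench nearer the robot and to its right. Origin at the centre of its underside. To be left alone.
Mind the look-alikes: they are no part of the job. There is more than one size of the plug; the job needs the smaller. Of the things that look like the tray, the smaller one is meant.

How it is judged:
By the outcome, as a careful person would: the job done as asked, in the order asked, and still so for the second after the job is handed in, while the arm keeps its last pose, push and grip.
It also fails if it takes over 64 s, if anything falls off the work surface, if the arm or the gripper's body presses on something with over 40 N, if the wrist force passes 120 N, or if a joint passes its speed limit or range.

## Working session

There is one attempt and no reset: what is moved stays moved. The work goes in short steps, Python scripts to look and compute and a tool call to move; the robot and the scene stay as the last step left them, time stands still between calls to the robot, and variables do not carry over. Pictures are saved under pics/ and viewed, about 8 in all and at most 12, crops included, and the job is handed in when it is done.

Besides the shell and the picture viewer there is one more tool, called by a JSON object that holds its "api" and its "payload", one argument or row to a line. send_rows: Moves the arm, as the interface text tells. Its arguments: {"type":"object","properties":{"increments":{"type":"string"}},"required":["increments"]}

```bash
mkdir -p pics; cat > h.py <<'E'
import numpy as np, cv2
from scipy.spatial.transform import Rotation as R
from rig import ctrl, optics, boxes_of, spot_point
np.set_printoptions(precision=1, suppress=True)
def cam(n):
    m=optics.camera_model(n); Rm=cv2.Rodrigues(np.array(m["rvec"],float))[0]; return m,Rm,np.array(m["tvec"],float).ravel()
def c2w(n,p,M=None):
    m,Rm,t=M or cam(n); return (np.asarray(p,float)-t)@Rm
def px2w(n,uv,d,M=None):
    m,Rm,t=M or cam(n); uv=np.atleast_2d(uv).astype(float)
    K=np.array([[m["fx"],0,m["cx"]],[0,m["fy"],m["cy"]],[0,0,1.]])
    s=cv2.undistortPoints(uv.reshape(-1,1,2),K,np.array([m["k1"],0,0,0.])).reshape(-1,2)
    return (np.c_[s,np.ones(len(s))]*np.atleast_1d(d)[:,None]-t)@Rm
def cloud(n,dep,M=None):
    v,u=np.indices(dep.shape); return px2w(n,np.c_[u.ravel(),v.ravel()],dep.ravel(),M).reshape(dep.shape+(3,))
def proj(n,P,M=None):
    m,Rm,t=M or cam(n)
    K=np.array([[m["fx"],0,m["cx"]],[0,m["fy"],m["cy"]],[0,0,1.]])
    return cv2.projectPoints(np.atleast_2d(P).astype(float),cv2.Rodrigues(Rm)[0],t,K,np.array([m["k1"],0,0,0.]))[0].reshape(-1,2)
def save(n,im,k=1.5): cv2.imwrite(f"pics/{n}.png",cv2.resize(im[...,::-1],None,fx=k,fy=k))
def st():
    s=ctrl.read_state(); r=R.from_quat(s["tcp_rot"])
    print("t",round(s["t"],2),"tcp",np.array(s["tool_pos"]),"axes",np.round(r.as_matrix().T,3).tolist(),"F",np.array(s["contact_force"]),"gap",s["finger_gap"]); return s,r
def go(target,r):
    "tool-axis shift (cm) from the measured pose to a world TCP target"
    s=ctrl.read_state(); return r.inv().apply(np.array(target)-np.array(s["tool_pos"]))/10
E
python3 - <<'E'
from h import *
st()
a,d=optics.grab_frame("top"); save("top1",a)
M=cam("top"); print("topcam",-M[1].T@M[2])
for l in ["tray","plug","bumper","valve","shower_head","fitting","carousel"]:
    for b in boxes_of("top",l): print(l,round(b["confidence"],2),c2w("top",b["centre"],M))
for l in ["tray_grip","tray_pocket1","tray_pocket2","ball_center","tray","plug","bumper"]:
    for b in spot_point("top",l): print("pt",l,round(b["confidence"],2),c2w("top",b["centre"],M))
np.save("top1.npy",d)
b,d2=optics.grab_frame("scene"); save("sc1",b); np.save("sc1.npy",d2)
E
```

```text
t 0.0 tcp [ 242.1 -576.   404.1] axes [[-0.0, 0.001, -1.0], [0.387, -0.922, -0.001], [-0.922, -0.387, -0.0]] F [-0.  -0.2 -1.2] gap 91.78774041791574
topcam [ 519.4  -53.3 1092.2]
tray 0.91 [ 768.1 -377.2    4.9]
tray 0.55 [599.7 -58.1  33. ]
plug 0.52 [394.   85.9  84.7]
plug 0.46 [454.6  73.8  67.9]
bumper 0.65 [596.2 -60.6  34.1]
bumper 0.62 [425.1 -68.2  44.8]
valve 0.81 [639.7 127.8  41.3]
shower_head 0.84 [ 549.  -231.9   22.6]
pt tray_grip 0.86 [605.2 -50.7 121.5]
pt tray_grip 0.59 [ 770.8 -382.6  127. ]
pt tray_pocket1 0.91 [667.5 -76.4  36.3]
pt tray_pocket1 0.9 [ 838.9 -318.7    6.9]
pt tray_pocket1 0.76 [535.3 -42.7  32.3]
pt tray_pocket1 0.76 [ 704.8 -447.9    5.6]
pt tray_pocket1 0.71 [ 549.7 -239.6    0.4]
pt tray_pocket1 0.16 [600.  -58.1  32.1]
pt tray_pocket2 0.91 [667.5 -76.4  36.3]
pt tray_pocket2 0.9 [ 838.9 -318.7    6.9]
pt tray_pocket2 0.76 [535.3 -42.7  32.3]
pt tray_pocket2 0.76 [ 704.8 -447.9    5.6]
pt tray_pocket2 0.71 [ 549.7 -239.6    0.4]
pt tray_pocket2 0.16 [600.  -58.1  32.1]
pt tray 0.86 [598.9 -57.4  29.3]
pt tray 0.77 [ 770.4 -380.7   -2.1]
pt plug 0.67 [392.1  86.4   5.7]
pt bumper 0.39 [422.2 -68.    1. ]
pt bumper 0.25 [ 548.2 -238.8    2.3]
```

View pics/top1.png

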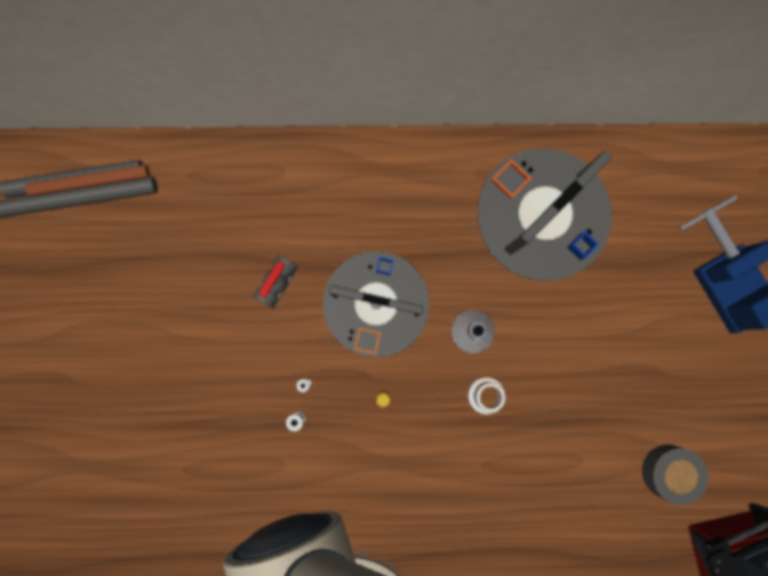

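View pics/sc1.png

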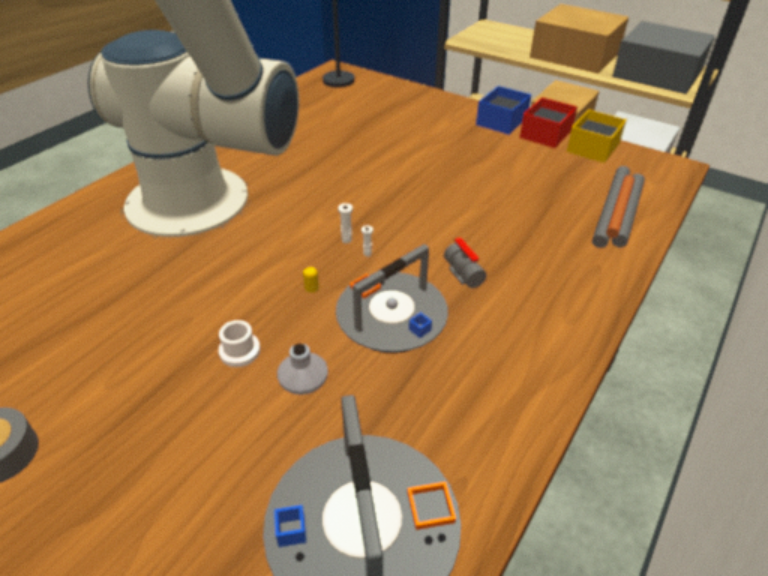

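The small plug is at about (303,385) in the top view, with the larger one at (295,422). The bumper is at (383,400), the small tray at (376,304) and the valve at (275,282), on the tray's +y side, so the turn is +90°. Next I refine these positions from depth and colour.

```bash
cat > meas.py <<'E'
from h import *
def blobs(n,im,dep,M):
    W=cloud(n,dep,M); hsv=cv2.cvtColor(im,cv2.COLOR_RGB2HSV); ok=dep>0
    return W,hsv,ok
def near(W,c,r): return np.hypot(W[...,0]-c[0],W[...,1]-c[1])<r
def mid(P): return cv2.minEnclosingCircle(P[:,:2].astype(np.float32))
E
python3 - <<'E'
from meas import *
im=cv2.imread("pics/top1.png")
import cv2
im=cv2.resize(im,(512,384),interpolation=cv2.INTER_AREA)[...,::-1].copy()
d=np.load("top1.npy"); M=cam("top"); W,hsv,ok=blobs("top",im,d,M)
z=W[...,2]
for nm,c,lo in [("plugS",(454.6,73.8),50),("plugL",(394,86),70),("bump",(425,-68),38)]:
    m=ok&near(W,c,25)&(z>lo); P=W[m]; print(nm,len(P),P.mean(0),mid(P),np.percentile(P[:,2],[50,95]))
m=ok&near(W,(600,-58),110)&(z>115); P=W[m]; r=cv2.minAreaRect(P[:,:2].astype(np.float32)); print("bar",len(P),P.mean(0),r); 
v=np.linalg.svd(P[:,:2]-P[:,:2].mean(0),full_matrices=False)[2][0]; print("bar dir deg",np.degrees(np.arctan2(v[1],v[0])))
m=ok&near(W,(600,-58),125)&(z>22)&(z<42); P=W[m]; print("plate",mid(P),np.median(P[:,2]))
bl=(hsv[...,0]>100)&(hsv[...,0]<130)&(hsv[...,1]>110); og=(hsv[...,0]<14)&(hsv[...,1]>140)&(z>25)
for nm,k in [("blue",bl),("orange",og)]:
    m=ok&k&near(W,(600,-58),100); P=W[m]; r=cv2.minAreaRect(P[:,:2].astype(np.float32)); print(nm,len(P),P.mean(0),r,np.percentile(P[:,2],[5,50,95]))
print(optics.camera_model("wrist"))
E
```

```text
plugS 54 [453.9  74.2  64.4] ((454.10992431640625, 74.23344421386719), 10.663921356201172) [64.5 67.7]
plugL 98 [391.7  86.7  83.6] ((391.4898986816406, 87.26944732666016), 14.081986427307129) [83.6 86.5]
bump 77 [425.7 -68.1  44.1] ((425.8866882324219, -68.00293731689453), 13.37456226348877) [44.  48.1]
bar 376 [599.1 -56.  132.4] ((599.6851196289062, -56.31083679199219), (158.44667053222656, 15.014928817749023), 76.70494842529297)
bar dir deg 76.50776014548762
plate ((599.65087890625, -55.77481460571289), 97.88275146484375) 34.377171014837664
blue 40 [667.2 -72.9  51.2] ((667.2369384765625, -73.28202056884766), (23.719579696655273, 27.610010147094727), 73.3663558959961) [34.2 53.8 59.9]<stdin>:14: RuntimeWarning: Mean of empty slice.
  ret = um.true_divide(
Traceback (most recent call last):
IndexError: index -1 is out of bounds for axis 0 with size 0
```

{"api": "send_rows", "payload": {
  "increments": "0 -3.7 -3.19 0 0 0 0;0 -3.7 -3.19 0 0 0 0;0 -3.7 -3.19 0 0 0 0;0 -3.7 -3.19 0 0 0 0;0 -3.7 -3.19 0 0 0 0"
}}

```text
t: 1.3
tool_pos: [317.6, -342.0, 404.8]
tcp_rot: [0.693, 0.139, -0.693, 0.14]
contact_force: [1.1, -0.3, 1.1]
finger_gap: 91.3
```

{"api": "send_rows", "payload": {
  "increments": "0 -3.7 -3.19 0 0 0 0;0 -3.7 -3.19 0 0 0 0;0 -3.7 -3.19 0 0 0 0;0 -3.7 -3.19 0 0 0 0;0 -3.7 -3.19 0 0 0 0"
}}

```text
t: 1.8
tool_pos: [393.0, -109.6, 405.0]
tcp_rot: [0.693, 0.139, -0.693, 0.14]
contact_force: [1.8, -0.9, 0.6]
finger_gap: 91.2
```

{"api": "send_rows", "payload": {
  "increments": "0 -3.7 -3.19 0 0 0 0;0 -3.7 -3.19 0 0 0 0;0 -3.7 -3.19 0 0 0 0;0 -3.7 -3.19 0 0 0 0;1 0 0 7.24 0 0 0"
}}

```text
t: 2.3
tool_pos: [454.5, 79.1, 395.6]
tcp_rot: [0.702, 0.098, -0.699, 0.097]
contact_force: [0.3, -0.6, -0.0]
finger_gap: 91.2
```

{"api": "send_rows", "payload": {
  "increments": "1 0 0 7.24 0 0 0;1 0 0 7.24 0 0 0;1 0 0 7.24 0 0 0;1 0 0 7.24 0 0 0;0 0 0 0 0 0 0"
}}

```text
t: 2.8
tool_pos: [452.9, 74.4, 353.9]
tcp_rot: [-0.702, 0.083, 0.703, 0.083]
contact_force: [0.1, -0.1, -0.4]
finger_gap: 91.1
```

```bash
python3 - <<'E'
from meas import *
s,r=st()
ctrl.read_state(); a,d=optics.grab_frame("wrist"); M=cam("wrist"); save("w1",a,1.25)
print("wcam in tool",r.inv().apply(-M[1].T@M[2]-np.array(s["tool_pos"])), "axis",r.inv().apply(M[1][2]))
for l in ["plug"]:
    for b in spot_point("wrist",l)+boxes_of("wrist",l): print(l,round(b["confidence"],2),c2w("wrist",b["centre"],M))
W=cloud("wrist",d,M); m=(d>0)&near(W,(454,74),25)&(W[...,2]>50)&(W[...,2]<75); print(m.sum(), W[m].mean(0),mid(W[m]),np.median(W[m][:,2]))
print("go",go((454,74,221),r))
E
```

```text
t 2.8 tcp [452.9  74.4 353.9] axes [[-0.002, -0.0, -1.0], [-0.234, -0.972, 0.0], [-0.972, 0.234, 0.002]] F [ 0.1 -0.1 -0.4] gap 91.10638957733929
wcam in tool [ 17.7   1.1 -65.9] axis [1.  0.  0.2]
plug 0.83 [447.4  72.5  -1.2]
plug 0.63 [389.9  81.2   4.9]
plug 0.59 [391.3  82.9  89.6]
plug 0.57 [450.9  73.1  62.9]
413 [451.8  72.8  66.4] ((451.3866882324219, 72.78321838378906), 10.936166763305664) 66.47179646271664
go [13.4  0.  -0.1]
```

{"api": "send_rows", "payload": {
  "increments": "4 0 0 0 0 0 0;4 0 0 0 0 0 0;3 0 0 0 0 0 0;1.5 0 0 0 0 0 0;0.8 0 0 0 0 0 0"
}}

```text
t: 3.45
tool_pos: [453.2, 74.4, 220.9]
tcp_rot: [-0.702, 0.082, 0.703, 0.082]
contact_force: [0.2, -0.6, 0.5]
finger_gap: 91.1
```

{"api": "send_rows", "payload": {
  "increments": "0 0 0 0 0 0 0.5;0 0 0 0 0 0 0.7;0 0 0 0 0 0 0.8;0 0 0 0 0 0 1;0 0 0 0 0 0 1"
}}

```text
t: 3.95
tool_pos: [453.3, 74.4, 222.2]
tcp_rot: [0.703, -0.082, -0.702, -0.083]
contact_force: [0.8, -0.2, 0.4]
finger_gap: 54.3
```

{"api": "send_rows", "payload": {
  "increments": "0 0 0 0 0 0 1;0 0 0 0 0 0 1;0 0 0 0 0 0 1;0 0 0 0 0 0 1;0 0 0 0 0 0 1"
}}

```text
t: 4.45
tool_pos: [453.2, 74.4, 221.7]
tcp_rot: [-0.702, 0.083, 0.702, 0.083]
contact_force: [-0.0, -1.0, 0.4]
finger_gap: 19.3
```

{"api": "send_rows", "payload": {
  "increments": "0 0 0 0 0 0 1;1 0 0 0 0 0 1;-1 0 0 0 0 0 1;0 0 0 0 0 0 1;-1 0 0 0 0 0 1"
}}

```text
t: 4.95
tool_pos: [452.9, 74.4, 231.6]
tcp_rot: [-0.702, 0.083, 0.703, 0.082]
contact_force: [-0.9, 0.3, -0.5]
finger_gap: 19.1
```

My last call had a stray row that moved 1 cm down and back up with the plug held. I check how the plug now sits in the grip before going on.

```bash
python3 - <<'E'
from meas import *
s,r=st()
a,d=optics.grab_frame("scene"); M=cam("scene"); W=cloud("scene",d,M)
u,v=proj("scene",(453,74,50),M)[0].astype(int); c=a[v-60:v+60,u-80:u+80]
w,dw=optics.grab_frame("wrist"); 
cv2.imwrite("pics/g1.png",np.hstack([cv2.resize(c,(512,384),interpolation=cv2.INTER_CUBIC),w])[::,:,::-1][:, :1024][::1])
x=cv2.imread("pics/g1.png"); cv2.imwrite("pics/g1.png",cv2.resize(x,(796,298)))
E
```

```text
t 4.95 tcp [452.9  74.4 231.6] axes [[-0.001, -0.0, -1.0], [-0.232, -0.973, 0.0], [-0.973, 0.232, 0.001]] F [-0.9  0.3 -0.5] gap 19.115462489631135
```

View pics/g1.png

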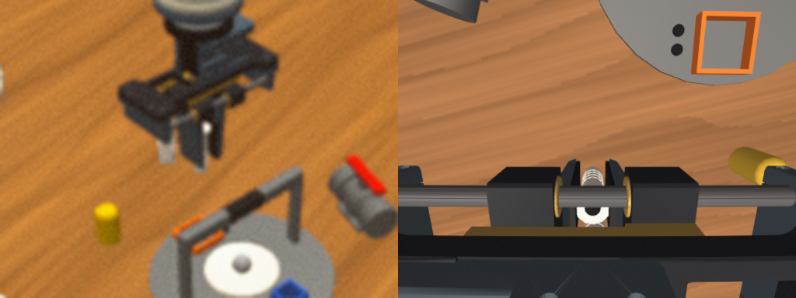

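The wrist view (right) shows the plug between the pads at (593,205), with the collar nearest the camera, so it is still upright. I measure its height in the grip after a proper lift.

{"api": "send_rows", "payload": {
  "increments": "-2 0 0 0 0 0 1;-4 0 0 0 0 0 1;-4 0 0 0 0 0 1;-4 0 0 0 0 0 1;-2 0 0 0 0 0 1"
}}

```text
t: 5.55
tool_pos: [453.3, 74.4, 395.0]
tcp_rot: [0.704, -0.082, -0.701, -0.083]
contact_force: [-0.2, 0.6, -0.4]
finger_gap: 19.0
```

```bash
python3 - <<'E'
from meas import *
s,r=st()
w,dw=optics.grab_frame("wrist"); M=cam("wrist"); W=cloud("wrist",dw,M)
T=r.inv().apply((W-np.array(s["tool_pos"])).reshape(-1,3)).reshape(W.shape)
hsv=cv2.cvtColor(w,cv2.COLOR_RGB2HSV); k=(dw>0)&(np.abs(T[...,1])<13)&(np.abs(T[...,2])<25)&(T[...,0]>110)&(T[...,0]<240)&(hsv[...,1]<60)&(hsv[...,2]>110)
P=T[k]; print(len(P))
for lo in range(120,235,6):
    q=P[(P[:,0]>=lo)&(P[:,0]<lo+6)]
    if len(q)>3: print(lo,len(q),"y",q[:,1].min(),q[:,1].max(),"z",q[:,2].min(),q[:,2].max())
a,d=optics.grab_frame("scene"); M2=cam("scene"); W2=cloud("scene",d,M2)
T2=r.inv().apply((W2-np.array(s["tool_pos"])).reshape(-1,3)).reshape(W2.shape); h2=cv2.cvtColor(a,cv2.COLOR_RGB2HSV)
k=(d>0)&(np.abs(T2[...,1])<20)&(np.abs(T2[...,2])<20)&(T2[...,0]>110)&(T2[...,0]<260)
print("scene x max",np.percentile(T2[k][:,0],[90,99,100]) , T2[k&(T2[...,0]>195)].mean(0), (k&(T2[...,0]>195)).sum())
E
```

```text
t 5.55 tcp [453.3  74.4 395. ] axes [[0.004, 0.0, -1.0], [-0.232, -0.973, -0.001], [-0.973, 0.232, -0.004]] F [-0.2  0.6 -0.4] gap 19.025894616626466
1053
138 409 y -8.332639298225834 10.623871032270442 z -0.05088354952011783 11.342020462296276
144 141 y -8.2806513921563 10.594800359480477 z 0.771650719168573 11.805120481401595
162 36 y -3.2390794315820384 5.518670587209604 z -6.711059114844761 -4.840247969382284
168 80 y -5.654443969522705 7.943027984044972 z -6.528067413083321 -2.296361374044484
174 111 y -6.450266222119459 8.746693410923411 z -6.6316474591175645 -0.3419304914106616
180 82 y -6.762037789192232 9.021231702123526 z -6.216740169695628 0.9116756138944069
186 73 y -6.396985617864336 9.25893340517902 z -6.2398438512966825 0.3160997331420498
192 67 y -6.647218582561688 8.803701582542566 z -6.308407833789884 1.2352688964781726
198 36 y -5.479981932993272 7.06997663552246 z -5.818810683451281 -1.9103137971259194
204 13 y -5.593645800384553 7.153756165026404 z -5.697146874185907 -1.4767702396204492
scene x max [186.  206.5 210.5] [202.5   4.3  -1.2] 22
```

{"api": "send_rows", "payload": {
  "increments": "0 1.0 -2.6 0 0 0 1;0 1.7 -4.4 0 0 0 1;0 1.7 -4.4 0 0 0 1;0 1.7 -4.4 0 0 0 1;0 1.7 -4.4 0 0 0 1"
}}

```text
t: 6.15
tool_pos: [632.7, -49.6, 390.6]
tcp_rot: [-0.702, 0.083, 0.703, 0.083]
contact_force: [0.8, 0.4, -0.6]
finger_gap: 19.0
```

{"api": "send_rows", "payload": {
  "increments": "0 1.0 -2.6 0 0 0 1;0 0.54 -1.38 0 0 0 1;3 0 0 0 0 0 1;3 0 0 0 0 0 1;1.5 0 0 0 0 0 1"
}}

```text
t: 6.65
tool_pos: [665.8, -72.5, 312.8]
tcp_rot: [-0.701, 0.082, 0.704, 0.083]
contact_force: [0.1, -0.1, -0.3]
finger_gap: 19.0
```

```bash
python3 - <<'E'
from meas import *
s,r=st()
w,dw=optics.grab_frame("wrist"); M=cam("wrist"); W=cloud("wrist",dw,M); save("w2",w,1.25)
p=np.array(s["tool_pos"]); T=r.inv().apply((W-p).reshape(-1,3)).reshape(W.shape)
hsv=cv2.cvtColor(w,cv2.COLOR_RGB2HSV)
bl=(dw>0)&(hsv[...,0]>100)&(hsv[...,0]<130)&(hsv[...,1]>110)&(W[...,2]>20)&(W[...,2]<75); P=W[bl]
print("blue z",np.percentile(P[:,2],[2,50,98]),len(P))
Q=T[bl&(W[...,2]>54)]; rr=cv2.minAreaRect(Q[:,1:].astype(np.float32)); print("rim in tool yz",rr,Q.min(0),Q.max(0))
print("top-plan pocket in tool", r.inv().apply(np.array([667.5,-72.6,58])-p))
k=(dw>0)&(np.abs(T[...,1])<13)&(np.abs(T[...,2])<25)&(T[...,0]>165)&(T[...,0]<215)&(hsv[...,1]<60)&(hsv[...,2]>110); P=T[k]; print("plug",P.min(0),P.max(0))
E
```

```text
t 6.65 tcp [665.8 -72.5 312.8] axes [[-0.005, 0.001, -1.0], [-0.232, -0.973, 0.0], [-0.973, 0.232, 0.005]] F [ 0.1 -0.1 -0.3] gap 19.004674919988048
blue z [36.  56.2 59.3] 711
rim in tool yz ((1.9055919647216797, -0.3412637710571289), (25.969905853271484, 26.0009822845459), 0.47363540530204773) [252.7 -11.2 -13.4] [258.9  14.8  12.7]
top-plan pocket in tool [254.8  -0.4  -2.9]
plug [167.1 -11.3 -16.1] [209.5   9.9   2.8]
```

View pics/w2.png

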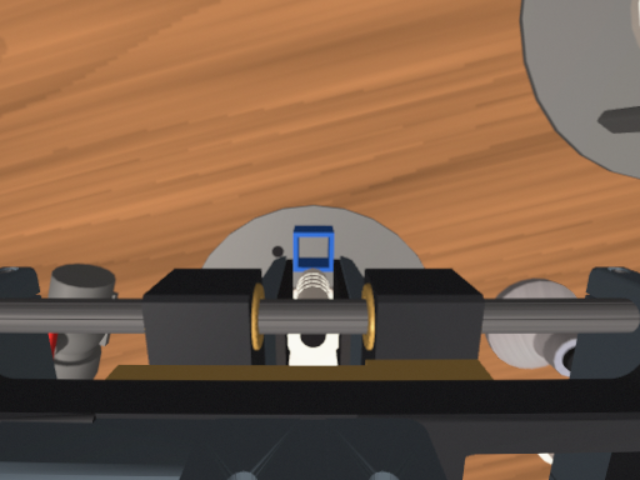

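The wrist view shows the pocket one rim at (313,248) just beyond the plug foot at (313,285), square to the jaws. I need about +0.2 mm in y and -1.8 mm in z, then slow insertion.

{"api": "send_rows", "payload": {
  "increments": "0 0.02 -0.18 0 0 0 1;1.5 0 0 0 0 0 1;1.5 0 0 0 0 0 1;0.5 0 0 0 0 0 1;0 0 0 0 0 0 1"
}}

```text
t: 7.2
tool_pos: [668.1, -73.1, 280.6]
tcp_rot: [-0.702, 0.082, 0.703, 0.083]
contact_force: [-0.1, 0.2, -0.4]
finger_gap: 19.0
```

{"api": "send_rows", "payload": {
  "increments": "0.4 0 0 0 0 0 1;0.4 0 0 0 0 0 1;0.4 0 0 0 0 0 1;0.4 0 0 0 0 0 1;0 0 0 0 0 0 1"
}}

```text
t: 7.7
tool_pos: [668.3, -73.1, 265.1]
tcp_rot: [-0.702, 0.083, 0.703, 0.083]
contact_force: [0.2, 0.0, 0.6]
finger_gap: 19.2
```

```bash
python3 - <<'E'
from meas import *
s,r=st()
w,dw=optics.grab_frame("wrist"); M=cam("wrist"); W=cloud("wrist",dw,M)
a,d=optics.grab_frame("scene"); u,v=proj("scene",(667,-73,70))[0].astype(int); c=cv2.resize(a[v-45:v+45,u-60:u+60],(512,384),interpolation=cv2.INTER_CUBIC)
cv2.imwrite("pics/p1.png",cv2.resize(np.hstack([c,cv2.resize(w[160:310,150:350],(512,384))])[...,::-1],(796,298)))
E
```

```text
t 7.7 tcp [668.3 -73.1 265.1] axes [[-0.001, 0.0, -1.0], [-0.232, -0.973, 0.0], [-0.973, 0.232, 0.001]] F [0.2 0.  0.6] gap 19.216764588872202
```

View pics/p1.png

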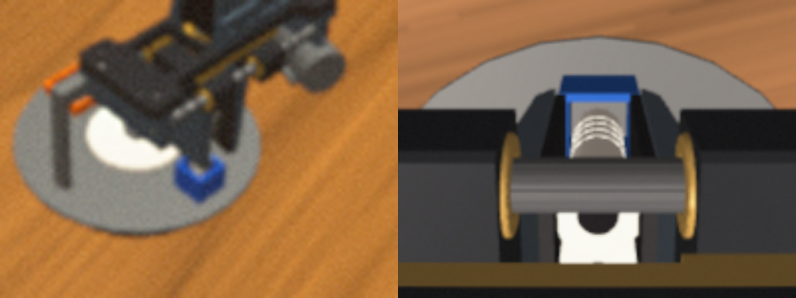

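In the wrist crop (right) the plug foot at (598,140) is centred between the blue walls, and no force shows. I go on down.

{"api": "send_rows", "payload": {
  "increments": "0.3 0 0 0 0 0 1;0.3 0 0 0 0 0 1;0.3 0 0 0 0 0 1;0.3 0 0 0 0 0 1;0 0 0 0 0 0 1"
}}

```text
t: 8.3
tool_pos: [668.3, -73.1, 253.1]
tcp_rot: [-0.702, 0.083, 0.703, 0.083]
contact_force: [-0.6, -0.7, -0.0]
finger_gap: 19.5
```

```bash
python3 - <<'E'
from meas import *
s,r=st()
w,dw=optics.grab_frame("wrist"); M=cam("wrist"); W=cloud("wrist",dw,M)
T=r.inv().apply((W-np.array(s["tool_pos"])).reshape(-1,3)).reshape(W.shape); hsv=cv2.cvtColor(w,cv2.COLOR_RGB2HSV)
k=(dw>0)&(np.abs(T[...,1])<13)&(np.abs(T[...,2])<25)&(T[...,0]>110)&(T[...,0]<240)&(hsv[...,1]<60)&(hsv[...,2]>110)
P=T[k&(T[...,0]<160)]; print("collar top x",np.percentile(P[:,0],[5,50]), "world z",s["tool_pos"][2]-np.percentile(P[:,0],[5,50]))
P=T[k&(T[...,0]>160)]; print("body",P.min(0),P.max(0))
E
```

```text
t 8.3 tcp [668.3 -73.1 253.1] axes [[-0.001, 0.0, -1.0], [-0.232, -0.973, 0.0], [-0.973, 0.232, 0.001]] F [-0.6 -0.7 -0. ] gap 19.469630505783016
collar top x [143.9 145. ] world z [109.2 108.1]
body [165.5 -12.7 -24.9] [219.   12.7  13.8]
```

{"api": "send_rows", "payload": {
  "increments": "0.2 0 0 0 0 0 1;0 0 0 0 0 0 0.75;0 0 0 0 0 0 0.7;0 0 0 0 0 0 0.6;0 0 0 0 0 0 0.5"
}}

```text
t: 8.85
tool_pos: [668.5, -73.2, 251.8]
tcp_rot: [0.702, -0.083, -0.702, -0.083]
contact_force: [0.4, 0.5, -0.2]
finger_gap: 40.0
```

{"api": "send_rows", "payload": {
  "increments": "0 0 0 0 0 0 0.4;0 0 0 0 0 0 0.4;0 0 0 0 0 0 0.4;0 0 0 0 0 0 0.4;0 0 0 0 0 0 0.4"
}}

```text
t: 9.35
tool_pos: [668.4, -73.2, 251.7]
tcp_rot: [-0.702, 0.083, 0.702, 0.083]
contact_force: [0.4, -0.7, -0.4]
finger_gap: 54.6
```

```bash
python3 - <<'E'
from meas import *
s,r=st()
w,dw=optics.grab_frame("wrist"); M=cam("wrist"); W=cloud("wrist",dw,M); save("w3",w,1.25)
T=r.inv().apply((W-np.array(s["tool_pos"])).reshape(-1,3)).reshape(W.shape); hsv=cv2.cvtColor(w,cv2.COLOR_RGB2HSV)
k=(dw>0)&(np.abs(T[...,1])<17)&(np.abs(T[...,2])<25)&(T[...,0]>110)&(T[...,0]<240)&(hsv[...,1]<60)&(hsv[...,2]>110)
P=T[k&(T[...,0]<175)]; print(len(P),"collar top world z",s["tool_pos"][2]-np.percentile(P[:,0],[2,5,50]),P.min(0),P.max(0))
E
```

```text
t 9.35 tcp [668.4 -73.2 251.7] axes [[-0.0, 0.0, -1.0], [-0.232, -0.973, -0.0], [-0.973, 0.232, 0.0]] F [ 0.4 -0.7 -0.4] gap 54.64710386288251
498 collar top world z [100.8 100.6  99.7] [150.6  -8.6  -5.2] [175.   10.9  13.1]
```

View pics/w3.png

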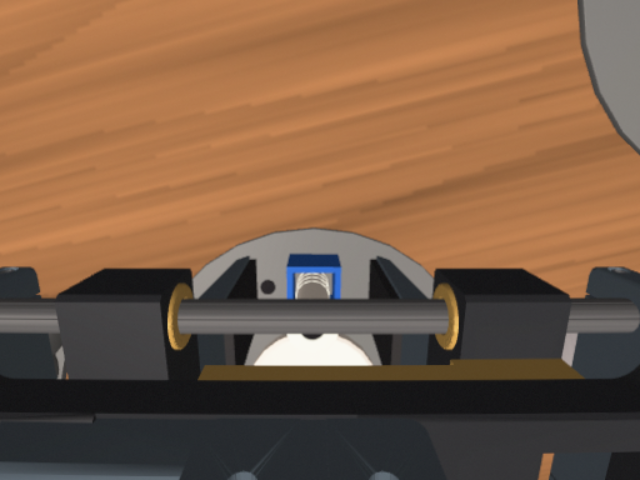

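The plug stands in pocket one: it is centred between the walls at (313,285), and its collar top is at z ≈ 98–100. Next is the bumper.

{"api": "send_rows", "payload": {
  "increments": "-1 0 0 0 0 0 0.4;-3 0 0 0 0 0 0.4;-3 0 0 0 0 0 0.2;-3 0 0 0 0 0 0;-1 0 0 0 0 0 0"
}}

```text
t: 9.9
tool_pos: [669.0, -73.3, 365.9]
tcp_rot: [0.704, -0.083, -0.7, -0.082]
contact_force: [0.7, -0.5, -0.0]
finger_gap: 75.9
```

{"api": "send_rows", "payload": {
  "increments": "0 1.02 4.74 0 0 0 0;0 1.02 4.74 0 0 0 0;0 1.02 4.74 0 0 0 0;0 1.02 4.74 0 0 0 0;0 1.02 4.74 0 0 0 0"
}}

```text
t: 10.4
tool_pos: [423.9, -67.5, 361.7]
tcp_rot: [-0.702, 0.082, 0.702, 0.082]
contact_force: [0.1, -0.3, 0.6]
finger_gap: 91.3
```

{"api": "send_rows", "payload": {
  "increments": "3 0 0 0 0 0 0;3 0 0 0 0 0 0;1 0 0 0 0 0 0;0 0 0 0 0 0 0;0 0 0 0 0 0 0"
}}

```text
t: 10.9
tool_pos: [426.5, -67.9, 292.3]
tcp_rot: [0.702, -0.083, -0.702, -0.082]
contact_force: [-0.6, -0.5, 0.4]
finger_gap: 91.3
```

```bash
python3 - <<'E'
from meas import *
s,r=st()
w,dw=optics.grab_frame("wrist"); M=cam("wrist"); W=cloud("wrist",dw,M)
p=np.array(s["tool_pos"]); T=r.inv().apply((W-p).reshape(-1,3)).reshape(W.shape); hsv=cv2.cvtColor(w,cv2.COLOR_RGB2HSV)
y=(dw>0)&(hsv[...,0]>18)&(hsv[...,0]<35)&(hsv[...,1]>130)&near(W,(426,-68),30)
print("bumper all",T[y].min(0),T[y].max(0),y.sum(),"z95",np.percentile(W[y][:,2],95))
P=T[y&(W[...,2]>42)]; print("top yz",mid(P[:,1:]),len(P))
print("top-cam bumper in tool",r.inv().apply(np.array([425.9,-68,45])-p),"go",go((425.9,-68,206),r))
E
```

```text
t 10.9 tcp [426.5 -67.9 292.3] axes [[0.0, -0.0, -1.0], [-0.232, -0.973, 0.0], [-0.973, 0.232, -0.0]] F [-0.6 -0.5  0.4] gap 91.30285214914662
bumper all [ 77.4 -13.1 -25.2] [291.1  18.6  27.3] 1564 z95 212.3061589558672
top yz ((6.241222381591797, -4.8361124992370605), 22.222431182861328) 1286
top-cam bumper in tool [247.3   0.2   0.6] go [8.7 0.  0.1]
```

{"api": "send_rows", "payload": {
  "increments": "3 0 0 0 0 0 0;3 0 0 0 0 0 0;1.6 0 0 0 0 0 0;1 0 0 0 0 0 0;0 0 0 0 0 0 0.4"
}}

```text
t: 11.45
tool_pos: [426.3, -67.9, 205.5]
tcp_rot: [-0.702, 0.083, 0.702, 0.083]
contact_force: [0.3, -0.0, -0.2]
finger_gap: 85.9
```

{"api": "send_rows", "payload": {
  "increments": "0 0 0 0 0 0 0.6;0 0 0 0 0 0 0.8;0 0 0 0 0 0 1;0 0 0 0 0 0 1;0 0 0 0 0 0 1"
}}

```text
t: 11.95
tool_pos: [426.1, -67.8, 206.0]
tcp_rot: [0.702, -0.083, -0.702, -0.083]
contact_force: [-0.5, 0.1, -0.2]
finger_gap: 45.7
```

{"api": "send_rows", "payload": {
  "increments": "0 0 0 0 0 0 1;0 0 0 0 0 0 1;0 0 0 0 0 0 1;0 0 0 0 0 0 1;0 0 0 0 0 0 1"
}}

```text
t: 12.45
tool_pos: [426.1, -67.8, 205.7]
tcp_rot: [-0.702, 0.083, 0.702, 0.083]
contact_force: [0.8, -0.9, 1.1]
finger_gap: 27.0
```

{"api": "send_rows", "payload": {
  "increments": "-1 0 0 0 0 0 1;-3 0 0 0 0 0 1;-3.5 0 0 0 0 0 1;-2 0 0 0 0 0 1;0 -0.6 -1 0 0 0 1"
}}

```text
t: 12.95
tool_pos: [437.0, -64.4, 303.6]
tcp_rot: [0.703, -0.083, -0.701, -0.082]
contact_force: [-0.3, -0.7, -1.2]
finger_gap: 27.0
```

{"api": "send_rows", "payload": {
  "increments": "0 -1.6 -3 0 0 0 1;0 -1.7 -3.2 0 0 0 1;0 -1.27 -2.41 0 0 0 1;0 0 0 0 0 0 1;0 0 0 0 0 0 1"
}}

```text
t: 13.45
tool_pos: [531.6, -39.4, 300.1]
tcp_rot: [-0.702, 0.082, 0.703, 0.082]
contact_force: [-0.3, 0.3, 0.0]
finger_gap: 27.0
```

```bash
python3 - <<'E'
from meas import *
s,r=st()
w,dw=optics.grab_frame("wrist"); M=cam("wrist"); W=cloud("wrist",dw,M); 
p=np.array(s["tool_pos"]); T=r.inv().apply((W-p).reshape(-1,3)).reshape(W.shape); hsv=cv2.cvtColor(w,cv2.COLOR_RGB2HSV)
og=(dw>0)&(hsv[...,0]<14)&(hsv[...,1]>150)&(W[...,2]>25)&(W[...,2]<52)&near(W,(531,-40),40)
Q=T[og&(W[...,2]>40)]; print("rim",len(Q)); 
if len(Q)>20: print(Q.min(0),Q.max(0),cv2.minAreaRect(Q[:,1:].astype(np.float32)))
print("plan pocket2 in tool",r.inv().apply(np.array([531.5,-39.8,44])-p))
yb=(dw>0)&(hsv[...,0]>20)&(hsv[...,0]<35)&(hsv[...,1]>130)&(np.abs(T[...,1])<17)&(np.abs(T[...,2])<20)&(T[...,0]>165)&(T[...,0]<215)
P=T[yb]; print("bumper",len(P),P.min(0),P.max(0)) if yb.any() else 0
a,d=optics.grab_frame("scene"); u,v=proj("scene",(531,-40,80))[0].astype(int); c=cv2.resize(a[v-60:v+60,u-80:u+80],(512,384),interpolation=cv2.INTER_CUBIC)
cv2.imwrite("pics/p2.png",cv2.resize(np.hstack([c,w])[...,::-1],(796,298)))
E
```

```text
t 13.45 tcp [531.6 -39.4 300.1] axes [[-0.001, 0.0, -1.0], [-0.231, -0.973, 0.0], [-0.973, 0.231, 0.001]] F [-0.3  0.3  0. ] gap 26.963014084324858
rim 246
[252.6 -16.8 -17.5] [260.   22.6  21.7] ((2.9426536560058594, 2.087697982788086), (39.383480072021484, 39.04705047607422), 0.4021908640861511)
plan pocket2 in tool [256.1   0.4  -0.3]
bumper 803 [165.1 -11.7 -10.9] [202.7  15.1   1.6]
```

View pics/p2.png

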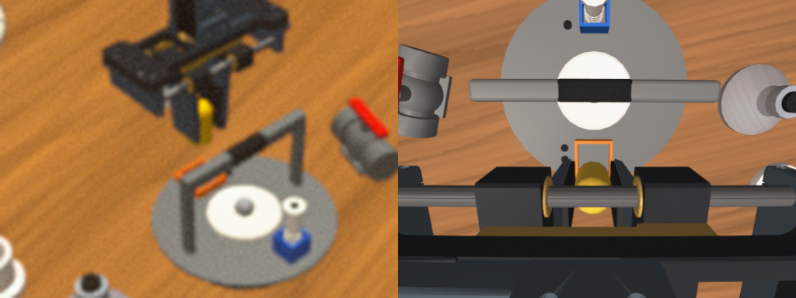

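The left crop shows the plug standing in the blue pocket and the bumper held upright. On the right, the orange rim at (594,155) lines up with the bumper at (593,185). Corrections are +0.7 mm in y and -0.7 mm in z, then down.

{"api": "send_rows", "payload": {
  "increments": "0 0.07 -0.07 0 0 0 1;2 0 0 0 0 0 1;1.5 0 0 0 0 0 1;1 0 0 0 0 0 1;0.4 0 0 0 0 0 1"
}}

```text
t: 14.05
tool_pos: [531.6, -40.8, 251.0]
tcp_rot: [-0.702, 0.083, 0.703, 0.083]
contact_force: [-0.2, 1.2, 0.5]
finger_gap: 27.2
```

{"api": "send_rows", "payload": {
  "increments": "0.3 0 0 0 0 0 1;0.3 0 0 0 0 0 1;0.2 0 0 0 0 0 1;0.2 0 0 0 0 0 1;0 0 0 0 0 0 1"
}}

```text
t: 14.55
tool_pos: [532.0, -40.6, 241.7]
tcp_rot: [-0.702, 0.083, 0.702, 0.083]
contact_force: [0.8, 0.4, -0.1]
finger_gap: 27.4
```

{"api": "send_rows", "payload": {
  "increments": "0.1 0 0 0 0 0 1;0 0 0 0 0 0 0.68;0 0 0 0 0 0 0.6;0 0 0 0 0 0 0.5;0 0 0 0 0 0 0.4"
}}

```text
t: 15.05
tool_pos: [532.1, -40.7, 240.8]
tcp_rot: [0.702, -0.083, -0.702, -0.083]
contact_force: [-0.2, -0.3, -0.3]
finger_gap: 49.3
```

{"api": "send_rows", "payload": {
  "increments": "0 0 0 0 0 0 0.35;0 0 0 0 0 0 0.35;0 0 0 0 0 0 0.35;-1 0 0 0 0 0 0.35;-3 0 0 0 0 0 0.35"
}}

```text
t: 15.55
tool_pos: [531.4, -40.6, 279.8]
tcp_rot: [-0.701, 0.082, 0.704, 0.083]
contact_force: [0.8, 0.6, 0.0]
finger_gap: 59.1
```

{"api": "send_rows", "payload": {
  "increments": "-4 0 0 0 0 0 0.2;-4 0 0 0 0 0 0;-2 0 0 0 0 0 0;0 0 0 -8 0 0 0;0 0 0 -8 0 0 0"
}}

```text
t: 16.05
tool_pos: [532.0, -40.6, 382.4]
tcp_rot: [0.708, 0.018, -0.706, 0.018]
contact_force: [-0.2, -0.6, 0.5]
finger_gap: 91.1
```

{"api": "send_rows", "payload": {
  "increments": "0 0 0 -8 0 0 0;0 0 0 -8 0 0 0;0 0 0 -8 0 0 0;0 0 0 -8 0 0 0;0 0 0 -8 0 0 0"
}}

```text
t: 16.55
tool_pos: [531.9, -40.6, 381.5]
tcp_rot: [0.658, 0.259, -0.658, 0.259]
contact_force: [-0.1, -0.4, -0.6]
finger_gap: 91.5
```

{"api": "send_rows", "payload": {
  "increments": "0 0 0 -8 0 0 0;0 0 0 -8 0 0 0;0 0 0 -8 0 0 0;0 0 0 -8 0 0 0;0 0 0 -2 0 0 0"
}}

```text
t: 17.05
tool_pos: [531.9, -40.6, 381.5]
tcp_rot: [0.554, 0.44, -0.554, 0.44]
contact_force: [0.2, -0.4, 0.1]
finger_gap: 91.2
```

```bash
python3 - <<'E'
from meas import *
s,r=st()
a,d=optics.grab_frame("top"); M=cam("top"); W=cloud("top",d,M); save("top2",a)
z=W[...,2]; m=(d>0)&near(W,(600,-56),95)&(z>115)&(z<140); P=W[m]; print("bar pts",len(P))
h=cv2.cvtColor(a,cv2.COLOR_RGB2HSV)
a,d=optics.grab_frame("scene"); M=cam("scene"); save("sc2",a)
W=cloud("scene",d,M);h=cv2.cvtColor(a,cv2.COLOR_RGB2HSV)
y=(d>0)&(h[...,0]>20)&(h[...,0]<35)&(h[...,1]>130)&near(W,(531,-40),30); P=W[y]; print("bumper",len(P),P.min(0),P.max(0),P.mean(0))
print(go((599.6,-56,297),r))
E
```

```text
t 17.05 tcp [531.9 -40.6 381.5] axes [[0.0, -0.0, -1.0], [0.974, -0.226, 0.0], [-0.226, -0.974, -0.0]] F [ 0.2 -0.4  0.1] gap 91.21173019176446
bar pts 0
bumper 70 [520.3 -55.8  64.5] [558.1 -31.  341.4] [532.2 -44.6  98.5]
[ 8.4  6.9 -0. ]
```

View pics/sc2.png

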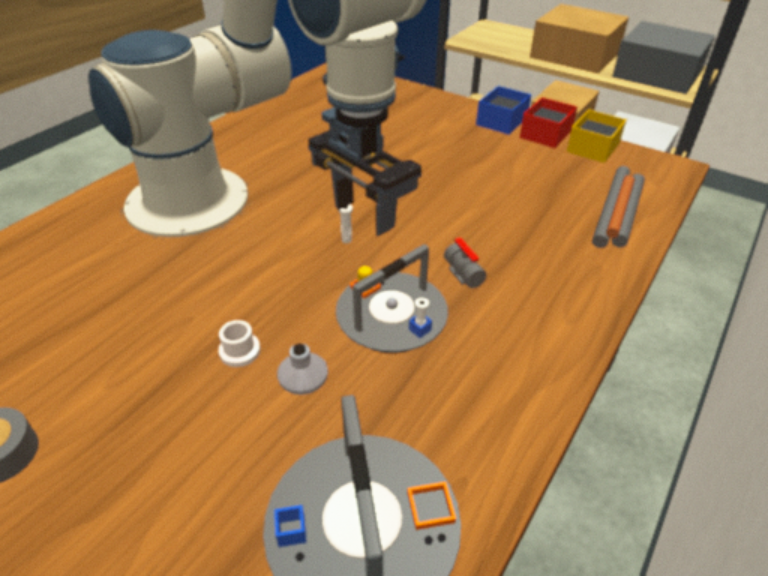

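The scene view shows the plug upright in the blue pocket at (421,315), the bumper in the orange one at (365,278), and the ball centred at (392,303). Next is the handle.

{"api": "send_rows", "payload": {
  "increments": "0 1.2 0 0.3 0 0 0.4;0 2 0 0 0 0 0.4;0 2 0 0 0 0 0.4;0 1.2 0 0 0 0 0.4;0 0.5 0 0 0 0 0.4"
}}

```text
t: 17.65
tool_pos: [600.3, -57.3, 380.6]
tcp_rot: [0.556, 0.436, -0.556, 0.437]
contact_force: [0.3, 0.1, 0.5]
finger_gap: 55.6
```

{"api": "send_rows", "payload": {
  "increments": "1 0 0 0 0 0 0.4;2 0 0 0 0 0 0.4;1.5 0 0 0 0 0 0.4;0.5 0 0 0 0 0 0.4;0 0 0 0 0 0 0.4"
}}

```text
t: 18.15
tool_pos: [598.5, -56.8, 329.9]
tcp_rot: [-0.556, -0.437, 0.557, -0.436]
contact_force: [-0.3, -0.0, 0.6]
finger_gap: 54.6
```

```bash
python3 - <<'E'
from meas import *
s,r=st()
w,dw=optics.grab_frame("wrist"); M=cam("wrist"); W=cloud("wrist",dw,M); 
p=np.array(s["tool_pos"]); T=r.inv().apply((W-p).reshape(-1,3)).reshape(W.shape)
m=(dw>0)&(W[...,2]>118)&(W[...,2]<138)&(np.abs(T[...,1])<20); Q=T[m]; print("bar in tool",len(Q),Q.min(0),Q.max(0))
if len(Q)>20: print(np.percentile(Q[:,1],[1,50,99]),cv2.minAreaRect(Q[:,1:].astype(np.float32)))
print("plan",r.inv().apply(np.array([599.7,-56.1,125])-p),"go",go((599.7,-56.1,297),r),"yaw",np.degrees(np.arctan2(*r.as_matrix()[1::-1,1])))
u,v=proj("wrist",[[599.7,-56.1,133]],M)[0]; print(u,v); save("w4",w,1.25)
E
```

```text
t 18.15 tcp [598.5 -56.8 329.9] axes [[-0.002, 0.0, -1.0], [0.972, -0.237, -0.002], [-0.237, -0.972, 0.0]] F [-0.3 -0.   0.6] gap 54.55658001418882
bar in tool 3706 [192.1  -7.3 -78.1] [203.4   7.   47.2]
[-7.  -0.2  6.8] ((-0.20633459091186523, -15.462455749511719), (14.255138397216797, 125.23174285888672), 0.06635932624340057)
plan [204.9   1.4  -1. ] go [ 3.4  0.1 -0.1] yaw -13.709545454856459
252.48611866936807 223.469453605369
```

{"api": "send_rows", "payload": {
  "increments": "0 -0.15 0 0 0 0 0.4;1.2 0 0 0 0 0 0.4;1.2 0 0 0 0 0 0.4;0.8 0 0 0 0 0 0.4;0.1 0 0 0 0 0 0.6"
}}

```text
t: 18.7
tool_pos: [597.3, -56.5, 296.1]
tcp_rot: [-0.556, -0.437, 0.557, -0.436]
contact_force: [-0.3, 0.5, 0.4]
finger_gap: 49.3
```

{"api": "send_rows", "payload": {
  "increments": "0 0 0 0 0 0 0.7;0 0 0 0 0 0 0.72;0 0 0 0 0 0 0.74;0 0 0 0 0 0 0.76;0 0 0 0 0 0 0.76"
}}

```text
t: 19.2
tool_pos: [597.7, -56.6, 298.0]
tcp_rot: [0.556, 0.437, -0.556, 0.437]
contact_force: [-0.4, -0.4, -0.6]
finger_gap: 22.0
```

```bash
python3 - <<'E'
from meas import *
s,r=st()
w,dw=optics.grab_frame("wrist"); M=cam("wrist"); W=cloud("wrist",dw,M); 
p=np.array(s["tool_pos"]); T=r.inv().apply((W-p).reshape(-1,3)).reshape(W.shape)
m=(dw>0)&(np.abs(W[...,2]-132)<6)&(np.abs(T[...,1])<12)&(T[...,2]<-30); Q=T[m]; print("bar in tool",len(Q),np.percentile(Q[:,1],[1,50,99]),np.median(Q[:,0]))
cv2.imwrite("pics/w5.png",cv2.resize(w[100:300,120:390,::-1],(796,590)))
E
```

```text
t 19.2 tcp [597.7 -56.6 298. ] axes [[0.0, -0.0, -1.0], [0.972, -0.237, 0.0], [-0.237, -0.972, -0.0]] F [-0.4 -0.4 -0.6] gap 22.01130712917503
bar in tool 2776 [-7.1 -0.3  6.5] 163.54671651314612
```

View pics/w5.png

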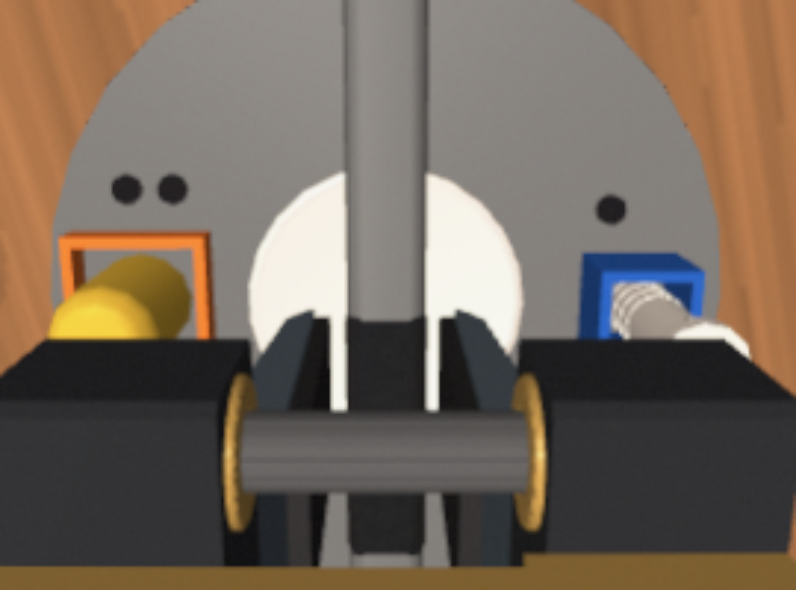

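The bar (347–427 px) is centred between the pads (330 and 440 px), and both parts sit in their pockets. I close slowly.

{"api": "send_rows", "payload": {
  "increments": "0 0 0 0 0 0 0.78;0 0 0 0 0 0 0.8;0 0 0 0 0 0 0.82;0 0 0 0 0 0 0.84;0 0 0 0 0 0 0.86"
}}

```text
t: 19.75
tool_pos: [597.7, -56.6, 297.7]
tcp_rot: [0.556, 0.437, -0.556, 0.437]
contact_force: [1.0, -0.5, -0.6]
finger_gap: 13.7
```

{"api": "send_rows", "payload": {
  "increments": "0 0 0 0 0 0 0.88;0 0 0 0 0 0 0.9;0 0 0 0 0 0 0.95;0 0 0 0 0 0 1;0 0 0 0 0 0 1"
}}

```text
t: 20.25
tool_pos: [597.7, -56.6, 297.7]
tcp_rot: [0.556, 0.437, -0.556, 0.437]
contact_force: [0.8, -0.4, -0.4]
finger_gap: 13.8
```

{"api": "send_rows", "payload": {
  "increments": "0 0 0 0 0 0 1;0 0 0 0 0 0 1;0 0 0 0 0 0 1;0 0 0 0 0 0 1;0 0 0 0 0 0 1"
}}

```text
t: 20.75
tool_pos: [597.7, -56.6, 297.7]
tcp_rot: [0.556, 0.437, -0.556, 0.437]
contact_force: [1.0, -0.3, -0.7]
finger_gap: 14.0
```

{"api": "send_rows", "payload": {
  "increments": "-0.05 0 0 0 0 0 1;-0.1 0 0 0 0 0 1;-0.15 0 0 0 0 0 1;-0.2 0 0 0 0 0 1;-0.2 0 0 0 0 0 1"
}}

```text
t: 21.25
tool_pos: [597.6, -56.6, 304.9]
tcp_rot: [-0.556, -0.437, 0.556, -0.437]
contact_force: [-0.0, -0.5, -2.9]
finger_gap: 14.0
```

```bash
cat > chk.py <<'E'
from meas import *
s,r=st()
a,d=optics.grab_frame("scene"); M=cam("scene"); W=cloud("scene",d,M); h=cv2.cvtColor(a,cv2.COLOR_RGB2HSV)
C=(599,-56); z=W[...,2]
m=(d>0)&near(W,C,97)&(z>20)&(z<115)&(h[...,1]<40)&(h[...,2]<150)&(np.hypot(W[...,0]-C[0],W[...,1]-C[1])>45)
P=W[m]
for _ in range(6):
    A=np.c_[P[:,:2]-C,np.ones(len(P))]; c=np.linalg.lstsq(A,P[:,2],rcond=None)[0]; e=P[:,2]-A@c; P=P[np.abs(e-np.median(e))<max(3,2*np.abs(e).std()*0.6)]
print("plate pts",len(P),"z",c[2],"tilt deg xy",np.degrees(c[:2]))
bl=(d>0)&(h[...,0]>100)&(h[...,0]<130)&(h[...,1]>110)&near(W,C,105)&(z>20)&(z<160); print("blue",bl.sum(),W[bl].mean(0) if bl.any() else "")
for b in spot_point("scene","ball_center")+spot_point("scene","tray_dish"): print("ball/dish",round(b["confidence"],2),c2w("scene",b["centre"],M))
for l in ["valve","plug","bumper"]:
    for b in spot_point("scene",l): print(l,round(b["confidence"],2),c2w("scene",b["centre"],M))
u,v=proj("scene",(599,-56,90),M)[0].astype(int)
import sys; cv2.imwrite(f"pics/{sys.argv[1]}.png",cv2.resize(a[max(v-75,0):v+75,max(u-100,0):u+100,::-1],(800,600),interpolation=cv2.INTER_CUBIC))
E
python3 chk.py l1
```

```text
t 21.25 tcp [597.6 -56.6 304.9] axes [[-0.0, 0.0, -1.0], [0.972, -0.237, -0.0], [-0.237, -0.972, 0.0]] F [-0.  -0.5 -2.9] gap 13.955078379120952
plate pts 1497 z 41.89554796814956 tilt deg xy [-0.  0.]
blue 108 [668.4 -81.1  57.1]
ball/dish 0.6 [592.9 -56.5  55.7]
ball/dish 0.75 [ 770.7 -386.8    2.4]
ball/dish 0.63 [593.8 -59.6  42.9]
ball/dish 0.34 [528.6 -38.4  40.5]
valve 0.91 [639.  125.4  -2.2]
plug 0.59 [657.8 -73.2  41.6]
plug 0.57 [390.2  85.4   2.2]
bumper 0.5 [659.4 -74.8  41.4]
bumper 0.46 [529.8 -40.8  39.8]
```

{"api": "send_rows", "payload": {
  "increments": "-0.25 0 0 0 0 0 1;-0.35 0 0 0 0 0 1;-0.45 0 0 0 0 0 1;-0.5 0 0 0 0 0 1;-0.5 0 0 0 0 0 1"
}}

```text
t: 22.05
tool_pos: [597.7, -56.6, 325.8]
tcp_rot: [0.556, 0.437, -0.556, 0.437]
contact_force: [0.1, 0.1, -2.7]
finger_gap: 14.0
```

{"api": "send_rows", "payload": {
  "increments": "-0.5 0 0 0 0 0 1;-0.5 0 0 0 0 0 1;-0.5 0 0 0 0 0 1;-0.5 0 0 0 0 0 1;-0.45 0 0 0 0 0 1"
}}

```text
t: 22.55
tool_pos: [597.7, -56.6, 350.2]
tcp_rot: [0.556, 0.437, -0.556, 0.437]
contact_force: [-0.1, 0.6, -3.1]
finger_gap: 13.8
```

{"api": "send_rows", "payload": {
  "increments": "-0.35 0 0 0 0 0 1;-0.25 0 0 0 0 0 1;-0.15 0 0 0 0 0 1;-0.05 0 0 0 0 0 1;0 0 0 0 0 0 1"
}}

```text
t: 23.05
tool_pos: [597.6, -56.6, 357.6]
tcp_rot: [-0.556, -0.437, 0.556, -0.437]
contact_force: [0.3, -0.7, -3.2]
finger_gap: 13.4
```

```bash
python3 chk.py l2
```

```text
t 23.05 tcp [597.6 -56.6 357.6] axes [[-0.0, 0.0, -1.0], [0.972, -0.237, -0.0], [-0.237, -0.972, -0.0]] F [ 0.3 -0.7 -3.2] gap 13.446395874270266
plate pts 1594 z 94.65008934835191 tilt deg xy [-0.1  0.1]
blue 116 [668.6 -81.1 109.5]
ball/dish 0.48 [596.6 -56.5 108. ]
ball/dish 0.73 [ 769.5 -384.7    3.4]
valve 0.81 [638.5 127.   -0.8]
valve 0.48 [600.7 -54.  183.9]
plug 0.72 [ 542.2 -242.    -1.1]
plug 0.7 [387.6  89.1  -0.8]
plug 0.54 [660.  -76.8  94.3]
bumper 0.48 [530.3 -39.6  91.9]
```

View pics/l2.png

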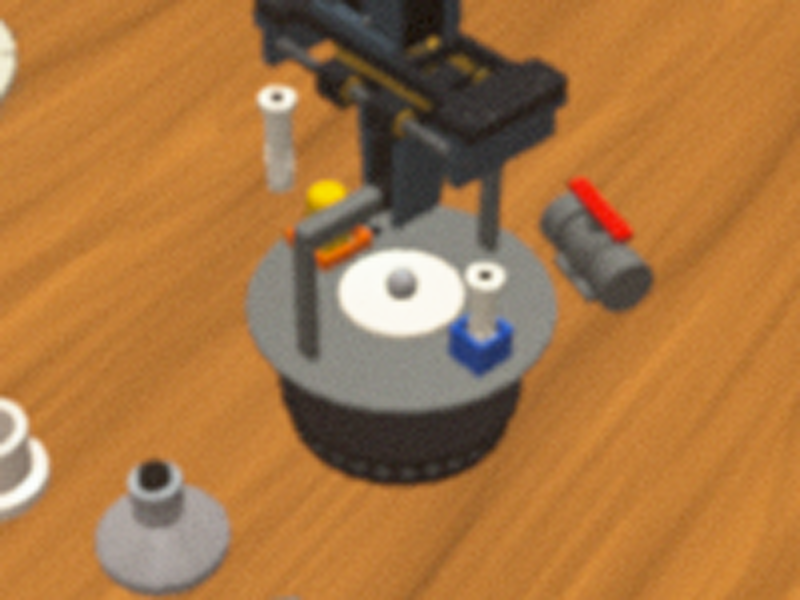

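The tray is level (tilt about 0.1°), 60 mm up, with the ball centred at (401,283). Now the quarter turn counter-clockwise, ramped.

{"api": "send_rows", "payload": {
  "increments": "0 0 0 -0.5 0 0 1;0 0 0 -1 0 0 1;0 0 0 -1.5 0 0 1;0 0 0 -2 0 0 1;0 0 0 -2.5 0 0 1"
}}

```text
t: 23.85
tool_pos: [597.6, -56.6, 357.7]
tcp_rot: [0.526, 0.473, -0.526, 0.473]
contact_force: [-0.2, -0.3, -2.8]
finger_gap: 14.0
```

{"api": "send_rows", "payload": {
  "increments": "0 0 0 -3 0 0 1;0 0 0 -3.5 0 0 1;0 0 0 -4 0 0 1;0 0 0 -4 0 0 1;0 0 0 -4 0 0 1"
}}

```text
t: 24.35
tool_pos: [597.6, -56.6, 357.7]
tcp_rot: [0.442, 0.552, -0.442, 0.552]
contact_force: [0.2, 0.4, -3.3]
finger_gap: 13.9
```

{"api": "send_rows", "payload": {
  "increments": "0 0 0 -4 0 0 1;0 0 0 -4 0 0 1;0 0 0 -4 0 0 1;0 0 0 -4 0 0 1;0 0 0 -4 0 0 1"
}}

```text
t: 24.85
tool_pos: [597.6, -56.6, 357.7]
tcp_rot: [0.34, 0.62, -0.34, 0.62]
contact_force: [0.1, 1.1, -3.3]
finger_gap: 13.8
```

{"api": "send_rows", "payload": {
  "increments": "0 0 0 -4 0 0 1;0 0 0 -4 0 0 1;0 0 0 -4 0 0 1;0 0 0 -4 0 0 1;0 0 0 -4 0 0 1"
}}

```text
t: 25.35
tool_pos: [597.6, -56.6, 357.7]
tcp_rot: [0.227, 0.67, -0.227, 0.67]
contact_force: [0.0, 0.5, -3.4]
finger_gap: 13.8
```

{"api": "send_rows", "payload": {
  "increments": "0 0 0 -4 0 0 1;0 0 0 -4 0 0 1;0 0 0 -3.5 0 0 1;0 0 0 -3 0 0 1;0 0 0 -2.5 0 0 1"
}}

```text
t: 25.85
tool_pos: [597.6, -56.6, 357.7]
tcp_rot: [0.126, 0.696, -0.126, 0.696]
contact_force: [0.3, 0.1, -3.8]
finger_gap: 13.7
```

{"api": "send_rows", "payload": {
  "increments": "0 0 0 -2.5 0 0 1;0 0 0 -2 0 0 1;0 0 0 -1.5 0 0 1;0 0 0 -0.7 0 0 1;0 0 0 -0.3 0 0 1"
}}

```text
t: 26.35
tool_pos: [597.6, -56.6, 357.7]
tcp_rot: [0.084, 0.702, -0.084, 0.702]
contact_force: [0.2, 0.3, -3.0]
finger_gap: 13.9
```

{"api": "send_rows", "payload": {
  "increments": "0 0 0 0 0 0 1;0 0 0 0 0 0 1;0 0 0 0 0 0 1;0 0 0 0 0 0 1;0 0 0 0 0 0 1"
}}

```text
t: 26.85
tool_pos: [597.6, -56.6, 357.7]
tcp_rot: [0.084, 0.702, -0.084, 0.702]
contact_force: [0.4, -1.0, -4.3]
finger_gap: 14.2
```

```bash
python3 chk.py l3
```

```text
t 26.85 tcp [597.6 -56.6 357.7] axes [[-0.0, 0.0, -1.0], [0.237, 0.972, 0.0], [0.972, -0.237, -0.0]] F [ 0.4 -1.  -4.3] gap 14.219111500590104
plate pts 1553 z 94.666700157142 tilt deg xy [-0.  0.]
blue 25 [614.8   4.  106. ]
ball/dish 0.37 [594.3 -57.3 107.1]
ball/dish 0.82 [594.1 -56.9  93.6]
ball/dish 0.62 [ 768.8 -387.6    4.3]
valve 0.56 [640.6 126.9  -0.8]
plug 0.47 [607.1  10.   97.9]
plug 0.25 [639.2 126.7   1.8]
bumper 0.7 [ 584.  -126.2   93.8]
```

View pics/l3.png

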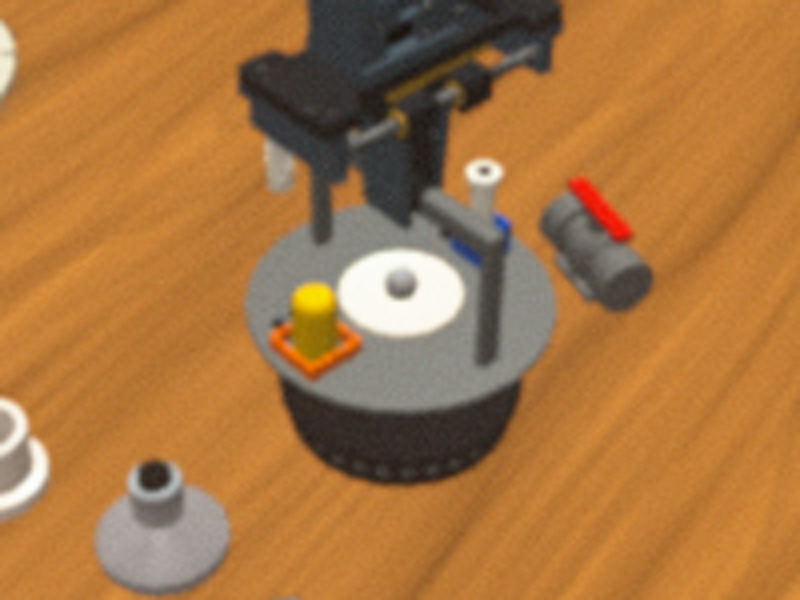

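The tray is turned, with pocket one and its plug (484,200) toward the valve (596,240), the bumper upright at (314,325), and the ball centred at (401,283). All is still and level, so I hand in.

```bash
python3 -c "
from rig import ctrl
s=ctrl.read_state(); print(s['t'],max(abs(v) for v in s['qvel'])); ctrl.hand_in()"
```

```text
27.15 0.0031712457065715344
the job is handed in; nothing more can be done
```

The job is done and handed in at 27.2 s. The small plug stands in pocket one and the bumper in pocket two. The tray was lifted straight up 60 mm and then turned 90° counter-clockwise, so pocket one points at the valve. The arm is still holding it there.

**Last checks:**
- **Tray:** the tilt measured about 0°, with the plate at z ≈ 95 mm over its base.
- **Contents:** the ball is in the middle of the dish, and both parts are upright in their pockets.
- **Aim:** pocket one points at about 76.3°, and the valve lies at about 77.7° from the tray centre, so it is about 1.4° off.
- **Forces and motion:** the measured tool force stayed under about 5 N at every reading, and the arm was still at hand-in.
- **Left alone:** the valve measured where it was, and in the last picture the shower head looks unmoved. The fitting was only partly in that picture, and I did not measure the shower head or the fitting again.

**What went wrong or disagreed:**
- **Stray move:** one of my rows moved the gripper 1 cm down and back up while it held the plug. The fingers slid lower on the plug, so it dropped about 10 mm into its pocket when released. It seated properly.
- **Cameras:** the top and wrist cameras disagreed by about 3 mm. I relied on positions measured relative to the gripper to settle this.

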